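# Rock the sorter gate and feed the check balls to the other tray

### The job

Push the high end of the sorter's steel seesaw gate down so that the gate rocks over its pivot and leans the other way, and only then push the yellow release lever down to its stop, so that all three red check balls run into the catch tray on the side the gate did not lead to before. Only push with the fingers: do not touch the balls yourself, and leave the other things on the counter where they are. Finish once the balls have come to rest in the tray.

Things in the scene. Friction and masses are not known exactly. Their poses are not given: they have to be found in the camera images.
- sorter: fixed stone sorter, 380 mm wide (y), 64 mm in front of its origin to 185 mm behind. Origin: on the counter under the gate's pivot. Its x points from the gate back along the feed chute, y to its left (robot's left when it faces the robot), z up. The grey chute (29 mm wide, up to 134 mm high) runs along x at y=0 down to the gate's middle; a walnut catch tray stands under each gate end
- gate (a joint): tilt of the steel seesaw gate, a trough 200 mm long along the sorter's y; pivot axis along x, 65 mm up. Positive: left end up, balls run to the right tray; negative: to the left tray. Stops at +-0.2 rad. Top-heavy: falls to the nearer stop by itself, under 1 N at a pad rocks it. Starts resting on either stop. A 20 mm brass ball stands on its middle front, top 130 mm above the counter
- pad_left (a point): centre of the top face of the gate's flat orange left press pad (48 mm along x, 40 mm along y), 42 mm in front of the gate's pivot and 77 mm left of it. About 98 mm above the counter when this end is up, 68 mm when down. Pressing it down lowers the left end; free space above and in front; a trough wall rises 20 mm along its rear edge
- pad_right (a point): the same for the right press pad, 77 mm to the right
- release_lever (a joint): release lever: 0 = closed, its blade bars the chute; grows as the yellow pad is pressed down, to the stop at 0.7 rad; above 0.5 the balls run free under the blade. Pivot axis along the sorter's x, 30 mm left of the chute's middle, 90 mm behind the gate's pivot, 128 mm above the counter. About 1.5 N at the pad moves it, and it stays where it is left
- lever_pad (a point): centre of the top face of the lever's yellow pad (26 mm along x, 34 mm along y), on the left of the chute, 55 mm left of the lever's pivot, about 131 mm above the counter when closed; it goes down by about 38 mm and inwards by about 11 mm in an arc to the stop. Free space above, below and to the left
- tray_left (a point): centre of the dished floor of the left walnut catch tray, 12 mm above the counter; inside 82 mm along x by 92 mm along y; walls 45 mm high above the counter, the outer one 60 mm
- tray_right (a point): the same for the right catch tray
- ball1_center (a point): centre of ruby-red check ball 1 (18 mm diameter, 13 g). The three wait in a row in the chute behind the lever's blade, ball 1 foremost; set free, they roll by themselves over the gate into a tray within about two seconds
- ball1: check ball 1 as a body (its origin and axes turn as it rolls: use the centre point)
- ball2_center (a point): centre of ruby-red check ball 2 (18 mm diameter, 13 g). The three wait in a row in the chute behind the lever's blade, ball 1 foremost; set free, they roll by themselves over the gate into a tray within about two seconds
- ball2: check ball 2 as a body (its origin and axes turn as it rolls: use the centre point)
- ball3_center (a point): centre of ruby-red check ball 3 (18 mm diameter, 13 g). The three wait in a row in the chute behind the lever's blade, ball 1 foremost; set free, they roll by themselves over the gate into a tray within about two seconds
- ball3: check ball 3 as a body (its origin and axes turn as it rolls: use the centre point)
- loupe: matte black folding loupe, barrel 24 mm diameter, 20 mm high, lies in front of the sorter (robot side). Origin: centre of its underside. Leave it alone
- glass_cube: clear glass reference cube, 30 mm, stands behind the right tray. Origin: centre of its underside. Leave it alone
- brass_weight: brass balance weight 30 mm diameter, 38 mm high, stands behind the left tray. Origin: centre of its underside. Leave it alone
- tweezers: steel tweezers 130 mm long, 5 mm high, lying near the front right of the sorter. Origin: centre of its underside. Leave it alone
- weight_block: wooden block 60 x 170 x 35 mm holding four brass weights (77 mm high overall), at the left of the counter. Origin: centre of its underside. Leave it alone
- stone_tray: walnut stone tray with divisions, 140 x 110 x 22 mm, at the right of the counter. Origin: centre of its underside. Leave it alone
- gauge: steel slide gauge with black body, 150 mm long, 10 mm high, at the left of the counter. Origin: centre of its underside. Leave it alone

How it is judged:
By the outcome, as a careful person would: the job done as asked, in the order asked, and still so for the second after the job is handed in, with the robot touching nothing.
It also fails if it takes over 40 s, if anything falls off the work surface, if the arm or the gripper's body presses on something with over 40 N, if the wrist force passes 120 N, or if a joint passes its speed limit or range.

### The arm

A 6-joint arm with a two-finger parallel gripper is mounted at the origin on the work surface. World frame = base frame: x ahead of the robot, y to its left, z up, the work surface at z = 0. Lengths are in m, angles in rad, forces in N, time in s.
With the tool pointing down it reaches from about 0.275 to 0.75 m from the base axis. Payload 10.2 kg.
Tool frame: the origin (TCP) lies midway between the tips of the shut fingers; the grasp point (between the pads) lies 19 mm behind it (env.hold_point_z is the distance from the TCP to the grasp point, in m); x points along the fingers, z is the direction in which the jaws open and shut, and the axes are right-handed (so a half turn about x gives the same grasp; the last joint's range is limited). The gripper opens to 85 mm and grips with 20 to 120 N. Pads are 22 mm wide; open, the fingers measure 114 mm over their backs; the gripper's body (76 mm by 85 mm) begins 54 mm behind the grasp point. The pads swing forward as they close: fully open they stand 13 mm farther back than shut.
Start: joints at [0.901, 0.313, 1.498, -0, 1.331, -0.223], TCP at [0.227, 0.473, 0.231] pointing down, gripper open.
Joint ranges: [-2.94, 2.94], [-0.97, 2.17], [0.19, 2.56], [-1.23, 4.37], [0.02, 3.11], [-2.88, 2.88]. Speed limits (rad/s): [2.39, 2.39, 3.01, 3.14, 3.14, 3.14].

### API

Orientations are given as a unit quaternion [x, y, z, w].
In Python, from bench import env, kinematics, monitor, eyes, job gives the robot as it stands. The module is installed in compiled form; this text tells all that it offers. Calls block until the motion is done:
- env.reach(position, orientation): joint-space move of the TCP to a pose.
- env.movel(position, velocity=0.15, frame=None, guard=None): straight line of the TCP; frame=None keeps the orientation; velocity is the mean speed in m/s. With guard (N) it stops when the force on the tool has changed by that much, and returns True; else False.
- env.set_joints(angles): joint-space move.
- env.release() and env.close_gripper(effort=None): open the fingers fully, or close them until they stop; effort is the grip in N (None keeps the last).
- env.hold(seconds).
- kinematics.ik(position, orientation): joint angles nearest the present ones, or None.
- monitor.sense(): the state.
- eyes.grab_frame(name): name is "scene" or "top" or "wrist"; returns a dict with "frame" (420x560x3 uint8, red, green, blue), "mtx" (3x3 intrinsics, pixels), "view" (4x4, takes a point from world to camera coordinates). Camera axes: x right, y down, z forward; pixel columns grow to the right and rows downward; lengths in m; the calibration is good to about 2 mm. A picture is of the moment at which its call begins. There is no depth.
A pose or a line that the arm cannot do raises env.MotionError and nothing moves.
- job.hand_in(): hands the job in, once; it reports no verdict.
The state is a dict: "clock": time; "joints": joint angles; "qvel": joint speeds; "joint_efforts": joint torques, N m; "position": TCP position; "ee_rot": TCP orientation; "contact_force": force on the tool from outside, world axes, zero at the start; "ft_torque": the same for the moment, N m; "finger_gap": opening from 0.0 (shut) to 1.0 (fully open).
Only numpy, scipy, OpenCV 4.12 (cv2) and the standard library are available. Lean on these libraries where they do the work, as an engineer would, in place of code of your own. Each camera call takes 0.05 s, during which the arm holds its last target.

## Working session

There is one attempt and no reset: what is moved stays moved. The work goes in short steps, each a Python script; the robot and the scene stay as the last script left them, time stands still between calls to the robot, and variables do not carry over. Pictures are saved under pics/ and viewed, and the job is handed in when it is done.

```bash
mkdir -p pics
python3 - <<'E'
from bench import env,monitor,eyes
import cv2
for n in ["scene","top","wrist"]:
    d=eyes.grab_frame(n); cv2.imwrite(f"pics/a_{n}.png",d["frame"][:,:,::-1])
    import numpy as np
    V=d["view"]; print(n,d["mtx"].round(1).tolist(),(-V[:3,:3].T@V[:3,3]).round(3))
print(monitor.sense())
E
```

```text
scene [[414.9, 0.0, 277.5], [0.0, 414.9, 205.0], [0.0, 0.0, 1.0]] [ 1.1   -0.463  0.871]
top [[522.2, 0.0, 284.3], [0.0, 522.2, 205.5], [0.0, 0.0, 1.0]] [ 0.4   -0.013  1.763]
wrist [[308.3, 0.0, 276.7], [0.0, 308.3, 210.8], [0.0, 0.0, 1.0]] [0.167 0.503 0.374]
{'clock': 0.15, 'joints': array([ 9.00621320e-01,  3.13317726e-01,  1.49824099e+00,  7.90198965e-06,
        1.33100368e+00, -2.23414367e-01]), 'qvel': array([-0.00160296, -0.00268992, -0.00314232,  0.00030512,  0.00077501,
        0.00047693]), 'joint_efforts': array([ 1.22988047e-03, -4.12365782e+01, -2.59799749e+01, -1.69572982e-04,
        3.19388033e-03,  1.31186351e-05]), 'position': array([0.22672116, 0.47331399, 0.23087658]), 'ee_rot': array([-0.37692421,  0.59866527,  0.37670155,  0.5980167 ]), 'contact_force': array([-0.10287064, -0.38815645, -0.64426979]), 'ft_torque': array([0.073581  , 0.00657976, 0.02474334]), 'finger_gap': 1.0000834623474009}
```

View pics/a_scene.png

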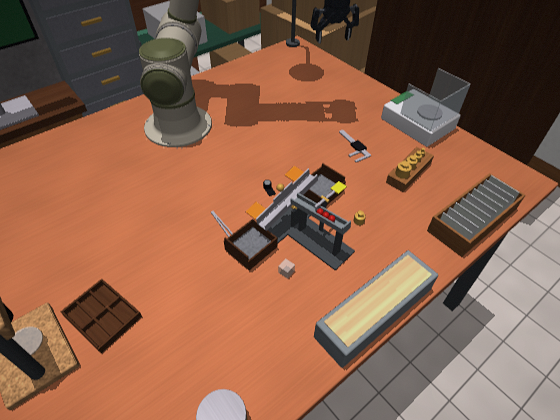

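View pics/a_top.png

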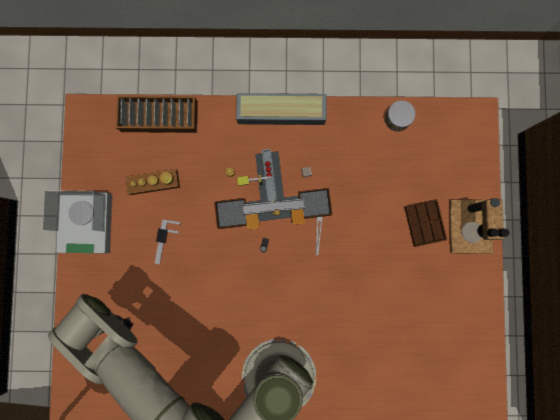

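View pics/a_wrist.png

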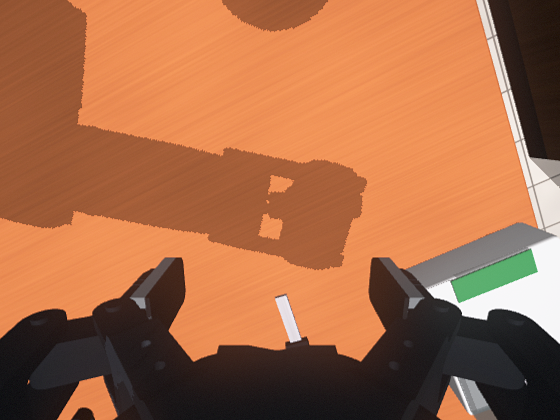

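The scene shows the sorter, with its yellow lever pad at about (338,187) and its orange pads at (255,210) and (293,174). In the top view the pads are at (252,222) and (297,217), and the lever pad at (243,181). I'll zoom in and measure.

```bash
cat > h.py <<'E'
import numpy as np, cv2
from bench import env,monitor,eyes,kinematics,job
def grab(n,save=None):
    d=eyes.grab_frame(n)
    if save: cv2.imwrite(f"pics/{save}.png",d["frame"][:,:,::-1])
    return d
def ray(d,uv):
    V=d["view"];R=V[:3,:3];c=-R.T@V[:3,3]
    r=R.T@np.linalg.inv(d["mtx"])@np.array([uv[0],uv[1],1.]); return c,r/np.linalg.norm(r)
def onz(d,uv,z):
    c,r=ray(d,uv); return c+r*(z-c[2])/r[2]
def tri(d1,u1,d2,u2):
    c1,r1=ray(d1,u1);c2,r2=ray(d2,u2)
    t=np.linalg.lstsq(np.stack([r1,-r2],1),c2-c1,rcond=None)[0]
    a=c1+t[0]*r1;b=c2+t[1]*r2
    return (a+b)/2,np.linalg.norm(a-b)
def proj(d,p):
    q=d["view"][:3,:3]@np.asarray(p)+d["view"][:3,3]; q=d["mtx"]@q; return q[:2]/q[2]
def blobs(d,kind,amin=8,roi=None):
    h=cv2.cvtColor(d["frame"],cv2.COLOR_RGB2HSV)
    lo,hi={"yellow":((25,150,120),(35,255,255)),"orange":((14,200,120),(23,255,255)),"red":((170,150,60),(180,255,255))}[kind]
    m=cv2.inRange(h,np.array(lo),np.array(hi))
    if kind=="red": m|=cv2.inRange(h,np.array((0,220,60)),np.array((3,255,255)))
    n,l,s,c=cv2.connectedComponentsWithStats(m)
    return [(c[i].round(2),s[i].tolist()) for i in range(1,n) if s[i][4]>=amin]
E
python3 - <<'E'
from h import *
for n in ["scene","top"]:
    d=grab(n)
    for k in ["yellow","orange","red"]:
        print(n,k,[(b[0].tolist(),b[1][4]) for b in blobs(d,k)])
    f=d["frame"][:,:,::-1]
    x0,y0=(190,140) if n=="scene" else (200,130)
    cv2.imwrite(f"pics/b_{n}.png",cv2.resize(f[y0:y0+135,x0:x0+180],None,fx=4.4,fy=4.4,interpolation=cv2.INTER_CUBIC))
E
```

```text
scene yellow [([338.38, 186.78], 106)]
scene orange [([293.72, 173.13], 140), ([254.99, 209.91], 152)]
scene red [([323.51, 213.59], 41), ([333.1, 217.7], 10)]
top yellow [([242.51, 180.05], 78)]
top orange []
top red []
```

View pics/b_scene.png

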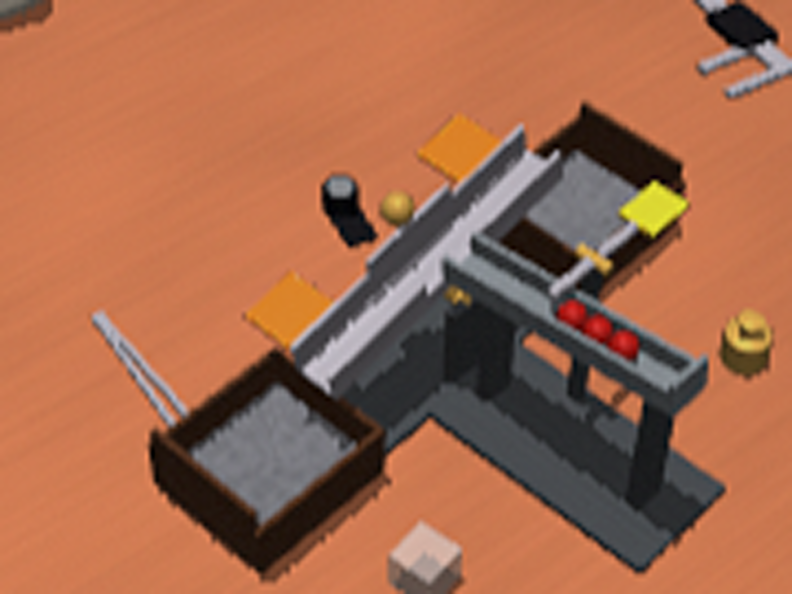

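View pics/b_top.png

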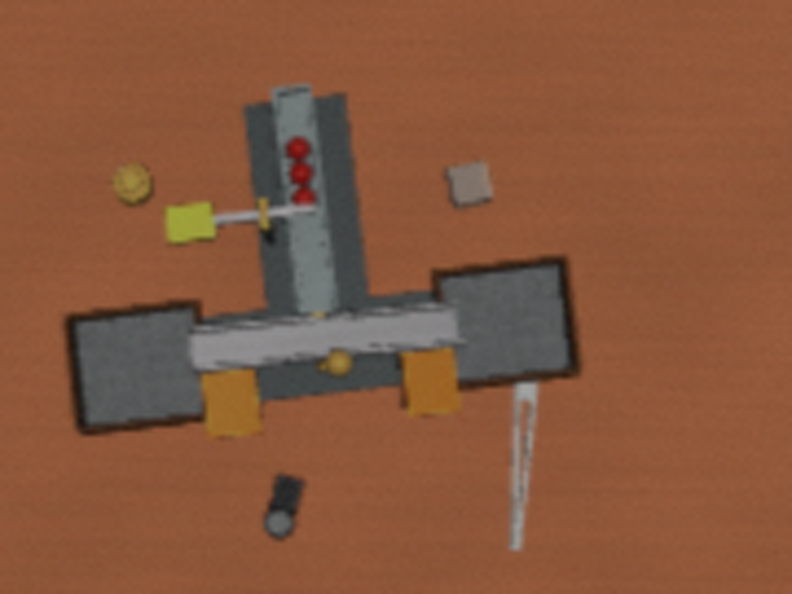

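Run:
```python
from h import *
s=grab("scene");t=grab("top")
h=cv2.cvtColor(t["frame"],cv2.COLOR_RGB2HSV)
print(h[222,250:256],h[217,295:300],h[240,270],h[270,200])
print("yellow",tri(s,(338.38,186.78),t,(242.51,180.05)))
```

```text
[[ 17 184 158]
 [ 17 188 155]
 [ 17 191 155]
 [ 17 185 157]
 [ 17 189 155]
 [ 17 189 155]] [[ 16 191 156]
 [ 16 196 155]
 [ 16 198 153]
 [ 16 193 157]
 [ 16 195 154]] [ 11 152 143] [ 11 154 139]
yellow (array([0.63417771, 0.1176222 , 0.12956736]), np.float64(0.0028724256086104156))
```

The top crop shows the left pad at about (252,222), the right pad at (298,216), the lever pad at (243,180) and three red balls waiting behind the blade. Next I'll triangulate the pads to see which end is high.

```bash
sed -i 's/(14,200,120),(23/(14,172,110),(23/; s/(170,150,60)/(170,130,60)/' h.py
python3 - <<'E'
from h import *
s=grab("scene");t=grab("top")
def inbox(L,x0,x1,y0,y1): return [b for b in L if x0<b[0][0]<x1 and y0<b[0][1]<y1]
so=inbox(blobs(s,"orange"),230,320,150,230); to=inbox(blobs(t,"orange"),240,310,205,240)
so.sort(key=lambda b:-b[0][0]); to.sort(key=lambda b:b[0][0])
print([(b[0].tolist(),b[1]) for b in so],[(b[0].tolist(),b[1]) for b in to])
ps=[]
for a,b in zip(so,to): 
    p=tri(s,a[0],t,b[0]); print(p); ps.append(p[0])
print(np.linalg.norm((ps[0]-ps[1])[:2]), "exp ~151-154")
print("red",[(b[0].tolist(),b[1][4]) for b in inbox(blobs(t,"red",3),250,290,150,190)])
E
```

```text
[([293.52, 173.01], [285, 166, 18, 15, 149]), ([255.09, 209.72], [246, 202, 19, 17, 171])] [([252.13, 221.42], [246, 214, 14, 16, 168]), ([297.5, 216.78], [292, 210, 13, 15, 161])]
(array([0.50421199, 0.08538356, 0.09955339]), np.float64(0.007582683282414471))
(array([ 0.52293036, -0.0596727 ,  0.07000549]), np.float64(0.006320762477200166))
0.14625900326042177 exp ~151-154
red []
```

The left pad is high at z≈0.099 and the right is low at 0.070, so the gate is positive and must be rocked to the left. I'll close the fingers and take a closer look with the wrist camera.

```bash
cat >> h.py <<'E'
from scipy.spatial.transform import Rotation as Ro
def quat(yaw,sgn=1):
    x=np.array([0,0,-1.]);z=sgn*np.array([-np.sin(yaw),np.cos(yaw),0]);y=np.cross(z,x)
    return Ro.from_matrix(np.stack([x,y,z],1)).as_quat()
YAW=np.radians(7.3)
E
python3 - <<'E'
from h import *
st=monitor.sense(); R=Ro.from_quat(st["ee_rot"]).as_matrix(); print(R.round(2))
d=grab("wrist"); V=d["view"]; c=-V[:3,:3].T@V[:3,3]; print("cam in tool",(R.T@(c-st["position"])).round(3),"axis",(R.T@V[2,:3]).round(2))
for sgn in (1,-1):
    for p in ([0.42,0.06,0.33],[0.5,0.085,0.13],[0.63,0.117,0.16]):
        q=kinematics.ik(p,quat(YAW,sgn)); print(sgn,p,None if q is None else q.round(2))
E
```

```text
[[-0.   -0.9   0.43]
 [-0.    0.43  0.9 ]
 [-1.    0.   -0.  ]]
cam in tool [-0.143  0.067  0.   ] axis [ 0.97 -0.26 -0.  ]
1 [0.42, 0.06, 0.33] [-0.14  0.03  1.58 -0.    1.53 -1.83]
1 [0.5, 0.085, 0.13] [-0.06  0.38  1.69 -0.    1.07 -1.76]
1 [0.63, 0.117, 0.16] [ 0.    0.62  1.21 -0.    1.31 -1.7 ]
-1 [0.42, 0.06, 0.33] [-0.14  0.03  1.58 -0.    1.53  1.31]
-1 [0.5, 0.085, 0.13] [-0.06  0.38  1.69 -0.    1.07  1.38]
-1 [0.63, 0.117, 0.16] [ 0.    0.62  1.21 -0.    1.31  1.44]
```

Run:
```python
from h import *
env.close_gripper(40)
env.reach([0.45,0.06,0.30],quat(YAW))
st=monitor.sense(); print(st["clock"],st["position"],st["finger_gap"],st["contact_force"])
d=grab("wrist","c_wrist"); np.savez("c.npz",**d)
for k in ["yellow","orange","red"]: print(k,[(b[0].tolist(),b[1]) for b in blobs(d,k,60)])
```

```text
3.0 [0.44993358 0.06051686 0.29992751] -0.0018923052521770184 [-0.16743707 -1.32269527 -0.2983693 ]
yellow [([221.92, 259.98], [217, 256, 10, 9, 66]), ([528.12, 336.64], [522, 333, 15, 12, 67]), ([482.03, 339.3], [471, 335, 20, 13, 118]), ([507.56, 343.16], [496, 334, 23, 19, 248])]
orange [([178.0, 227.45], [162, 210, 32, 37, 1000]), ([295.06, 233.85], [278, 216, 33, 40, 1105]), ([498.64, 331.21], [449, 321, 106, 28, 978]), ([505.79, 343.03], [500, 339, 16, 11, 63])]
red []
```

View pics/c_wrist.png

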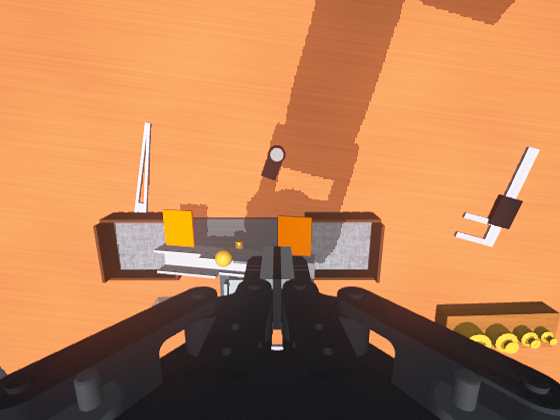

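The wrist view is rotated half a turn: the robot-side edge is at the top. The left pad is at (295,234) and the right pad at (178,227), both seen whole. I'll cast rays at the expected heights and check the distances.

Run:
```python
from h import *
d=dict(np.load("c.npz"))
L=onz(d,(295.06,233.85),0.098);R=onz(d,(178,227.45),0.068)
print(L,R,np.linalg.norm((L-R)[:2]))
# yaw from the tray outer/front walls & pads
v=(L-R)[:2];print("yaw",np.degrees(np.arctan2(-v[0],v[1])))
# corners of left pad
h=cv2.cvtColor(d["frame"],cv2.COLOR_RGB2HSV)
m=cv2.inRange(h,np.array((14,172,110)),np.array((23,255,255)))
for box,z in (((270,210,320,262),0.098),((155,205,200,255),0.068)):
    mm=np.zeros_like(m);mm[box[1]:box[3],box[0]:box[2]]=m[box[1]:box[3],box[0]:box[2]]
    r=cv2.minAreaRect(cv2.findNonZero(mm)); c=cv2.boxPoints(r)
    P=np.array([onz(d,x,z) for x in c]);print(P.round(4)[:,:2].tolist(),np.linalg.norm(np.diff(P,axis=0),axis=1), P.mean(0))
s=grab("scene","d_scene");t=grab("top","d_top")
for n,c in (("s",s),("t",t)):
    for k in ("yellow","orange"): print(n,k,[(b[0].tolist(),b[1][4]) for b in blobs(c,k) if 230<b[0][0]<345 and 150<b[0][1]<230])
    print(proj(c,L),proj(c,R))
```

```text
[0.50142078 0.08965392 0.098     ] [ 0.52216661 -0.05670659  0.068     ] 0.1478235013047702
yaw 8.06763035088738
[[0.4822, 0.0668], [0.4775, 0.1038], [0.5258, 0.1113], [0.5307, 0.0731]] [0.03721156 0.04887997 0.03853175] [0.50404532 0.08876368 0.098     ]
[[0.5016, -0.0778], [0.4943, -0.0421], [0.5449, -0.0357], [0.5527, -0.0726]] [0.03641794 0.05110518 0.03768028] [ 0.5233744  -0.05704359  0.068     ]
s yellow [([338.38, 186.78], 106)]
s orange [([255.03, 209.73], 172)]
[295.43695735 172.07667442] [257.0855178  209.41936323]
t yellow [([242.62, 180.08], 80)]
t orange [([297.57, 216.67], 161)]
[251.74383246 223.04835738] [297.37778076 217.59422286]
```

The left pad centre is at about (0.503, 0.089, 0.098), and its 38×49 mm size and 148 mm spacing match the specification. Now I'll press it.

Run:
```python
from h import *
env.reach([0.500,0.088,0.15],quat(YAW)); 
d=grab("wrist","e_wrist")
print(monitor.sense()["contact_force"])
g=env.movel([0.500,0.088,0.105],velocity=0.08,guard=8); print("approach",g)
if not g:
    g=env.movel([0.500,0.088,0.073],velocity=0.05,guard=10)
    st=monitor.sense();print(g,st["position"],st["contact_force"],st["clock"])
env.movel([0.498,0.088,0.17],velocity=0.12)
d=grab("wrist","f_wrist");np.savez("f.npz",**d)
print(monitor.sense()["contact_force"],monitor.sense()["clock"])
print([(b[0].tolist(),b[1]) for b in blobs(d,"orange",60)])
```

```text
[-0.52095041 -0.58575771  0.64432751]
approach False
False [0.50013234 0.08799235 0.07311969] [-1.00553374 -0.92674188  0.51077295] 5.3917
[-0.1204846  -0.59914694  0.94212053] 6.4
[([285.0, 220.69], [260, 190, 49, 58, 2159]), ([94.77, 213.13], [49, 198, 70, 60, 136]), ([538.66, 364.33], [516, 354, 44, 30, 416])]
```

View pics/e_wrist.png

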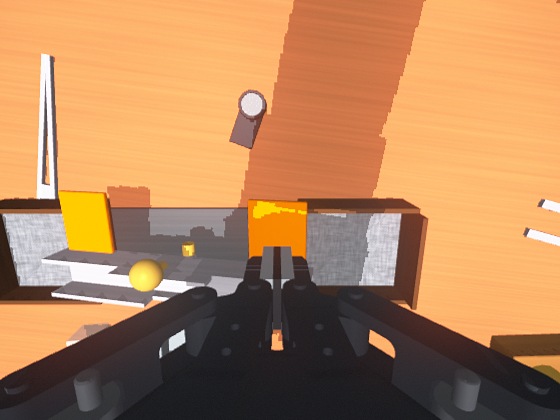

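View pics/f_wrist.png

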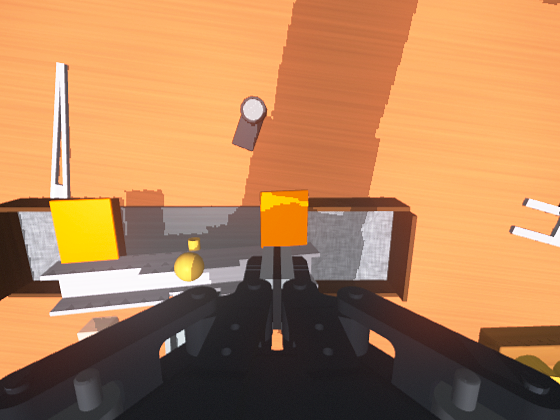

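The left pad at (285,218) now looks smaller and the brass ball has shifted left, so the gate appears to have rocked. I'll move above the lever, then check the pad heights and the lever pad position from there.

Run:
```python
from h import *
env.movel([0.55,0.105,0.20],velocity=0.2)
w=grab("wrist","g_wrist");s=grab("scene","g_scene");t=grab("top","g_top")
for n,c in (("w",w),("s",s),("t",t)):
    for k in ("yellow","orange"): print(n,k,[(b[0].tolist(),b[1]) for b in blobs(c,k,20) if n=="w" or (230<b[0][0]<345 and 150<b[0][1]<230)])
print(monitor.sense()["clock"])
f=s["frame"][140:275,190:370,::-1]
cv2.imwrite("pics/g_sc.png",cv2.resize(f,None,fx=4.4,fy=4.4,interpolation=cv2.INTER_CUBIC))
np.savez("gs.npz",**s);np.savez("gt.npz",**t);np.savez("gw.npz",**w)
```

```text
w yellow [([82.86, 152.61], [51, 123, 63, 61, 3225]), ([176.25, 180.47], [170, 176, 14, 11, 51]), ([527.07, 328.18], [506, 311, 40, 33, 819]), ([554.98, 323.63], [550, 313, 10, 22, 140]), ([276.83, 334.27], [272, 329, 11, 11, 109])]
w orange [([82.5, 122.0], [70, 122, 26, 1, 26]), ([108.4, 159.71], [93, 123, 22, 61, 83]), ([272.31, 143.46], [250, 124, 45, 46, 1742]), ([76.5, 184.0], [66, 184, 22, 1, 22]), ([322.23, 290.26], [318, 287, 10, 7, 35]), ([537.62, 287.38], [531, 286, 15, 5, 29]), ([516.98, 304.51], [479, 293, 81, 32, 1023]), ([544.33, 321.69], [534, 311, 18, 21, 36]), ([492.78, 324.7], [487, 318, 15, 15, 23]), ([523.39, 326.7], [514, 319, 24, 21, 164]), ([558.17, 326.57], [556, 321, 4, 11, 23])]
s yellow [([339.92, 188.15], [334, 184, 12, 10, 60])]
s orange [([256.19, 200.58], [248, 194, 17, 14, 120])]
t yellow []
t orange [([295.77, 216.14], [290, 209, 13, 15, 172])]
7.0083
```

View pics/g_sc.png

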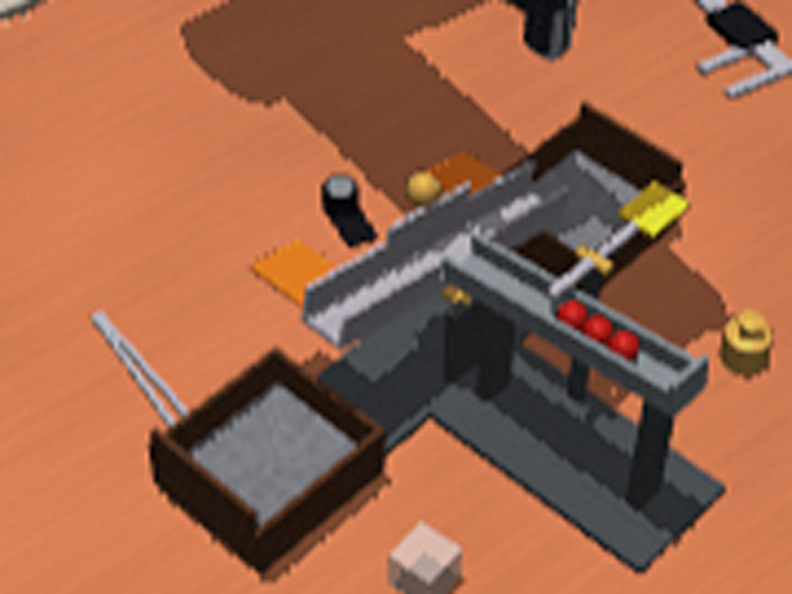

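View pics/g_wrist.png

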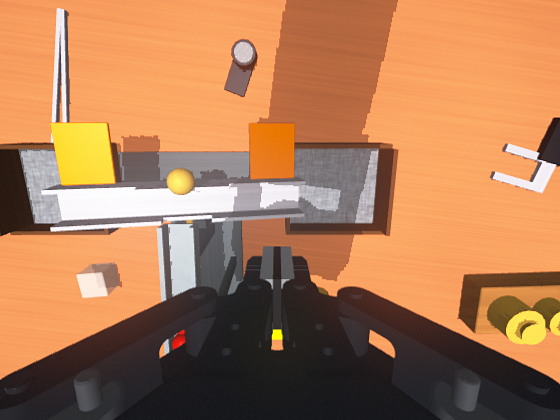

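The scene crop shows the gate leaning left: the right end is up, with the right pad at (256,201) where it was (255,210) before. The lever is still closed with three balls waiting. I'll confirm the right pad's height and then press the lever along its arc.

Run:
```python
from h import *
s=dict(np.load("gs.npz"));t=dict(np.load("gt.npz"))
p=tri(s,(256.19,200.58),t,(295.77,216.14));print("right pad",p)
assert p[0][2]>0.09
yl=np.array([-np.sin(YAW),np.cos(YAW),0])
P=np.array([0.633,0.1177,0.0])
env.movel(P+[0,0,0.19],velocity=0.2)
g=env.movel(P+[0,0,0.137],velocity=0.1,guard=8);print("approach",g)
if not g:
    g=env.movel(P-0.014*yl+[0,0,0.084],velocity=0.05,guard=12)
st=monitor.sense();print("press",g,st["position"],st["contact_force"],st["clock"])
d=grab("scene","h_scene");f=d["frame"][140:275,190:370,::-1]
cv2.imwrite("pics/h_sc.png",cv2.resize(f,None,fx=4.4,fy=4.4,interpolation=cv2.INTER_CUBIC))
```

```text
right pad (array([ 0.52238004, -0.05381537,  0.10032209]), np.float64(0.007441045373772182))
approach False
press True [0.63445998 0.10803586 0.10119171] [-2.61158854  1.10369291  6.53492388] 9.025
```

View pics/h_sc.png

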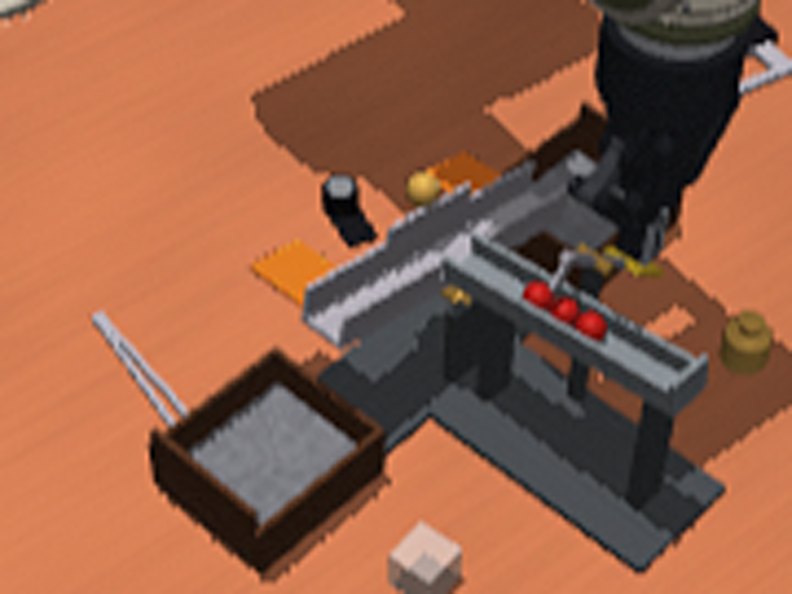

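The lever is down and the balls are rolling. Contact at z=0.101 matches the predicted stop with an 11 mm half finger. I'll push slightly further to confirm the stop, wait, then back off.

Run:
```python
from h import *
p=monitor.sense()["position"]
g=env.movel(p+[0,0,-0.006],velocity=0.03,guard=14);st=monitor.sense();print(g,st["position"],st["contact_force"])
env.hold(2.5)
st=monitor.sense();print(st["contact_force"],st["clock"])
env.movel(st["position"]+[0,0,0.1],velocity=0.12)
env.reach([0.42,0.16,0.32],quat(YAW))
w=grab("wrist","i_wrist")
s=grab("scene");f=s["frame"][140:275,190:370,::-1]
cv2.imwrite("pics/i_sc.png",cv2.resize(f,None,fx=4.4,fy=4.4,interpolation=cv2.INTER_CUBIC))
t=grab("top","i_top");f=t["frame"][130:265,200:380,::-1]
cv2.imwrite("pics/i_tp.png",cv2.resize(f,None,fx=4.4,fy=4.4,interpolation=cv2.INTER_CUBIC))
print(monitor.sense()["clock"])
```

```text
True [0.6353636  0.10903848 0.10033905] [-2.59649866  3.15606351  6.7571895 ]
[-1.99239262  3.25357005  8.8348183 ] 11.7833
13.9083
```

View pics/i_sc.png

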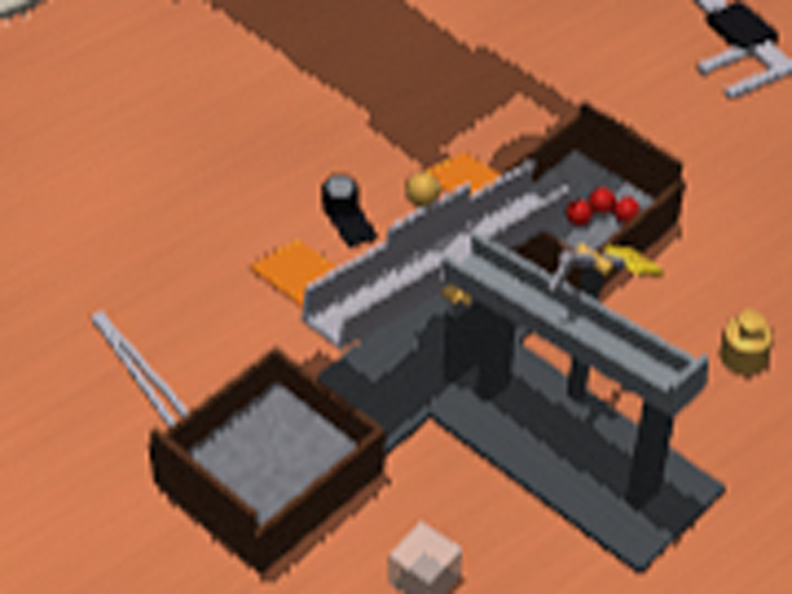

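View pics/i_wrist.png

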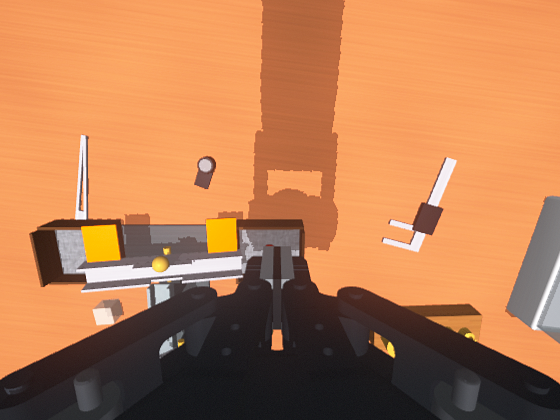

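View pics/i_tp.png

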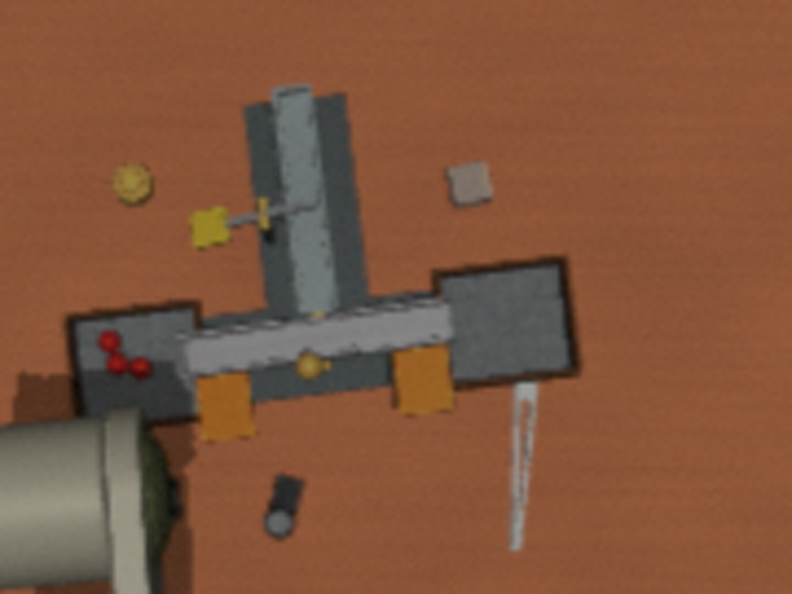

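All three balls lie in the left tray (top crop, around (110,342), (117,364) and (142,368)), and the lever pad is down. One check on lever angle and ball rest, then I'll hand in.

Run:
```python
from h import *
s=grab("scene");t=grab("top")
ys=[b for b in blobs(s,"yellow") if 320<b[0][0]<350 and 180<b[0][1]<210];yt=[b for b in blobs(t,"yellow") if 235<b[0][0]<260 and 170<b[0][1]<190]
print(ys,yt)
if ys and yt:
    p=tri(s,ys[0][0],t,yt[0][0]);print("lever pad",p)
r1=[b[0].tolist() for b in blobs(t,"red",2)];env.hold(0.7)
t2=grab("top");print(r1,[b[0].tolist() for b in blobs(t2,"red",2)])
print(np.abs(t2["frame"].astype(int)-t["frame"])[195:235,210:350].max())
print(monitor.sense()["clock"])
p=monitor.sense()["contact_force"];print(p)
```

```text
[(array([333.38, 199.75]), [332, 198, 4, 4, 8])] []
[] []
27
14.7583
[-0.86471227 -0.15316647 -0.42065184]
```

Run:
```python
from h import *
def cen(d,lo,hi,box):
    h=cv2.cvtColor(d["frame"],cv2.COLOR_RGB2HSV);m=cv2.inRange(h,np.array(lo),np.array(hi))
    x0,y0,x1,y1=box;k=m[y0:y1,x0:x1];ys,xs=np.nonzero(k);return (xs.mean()+x0,ys.mean()+y0),len(xs)
s=grab("scene");t=grab("top")
a=cen(s,(24,120,70),(36,255,255),(326,190,345,206));b=cen(t,(24,120,70),(36,255,255),(240,172,256,190));print(a,b)
p,e=tri(s,a[0],t,b[0]);print("lever pad",p,e)
def reds(d): return cen(d,(0,140,60),(6,255,255),(215,195,245,228))
r=reds(t);env.hold(0.6);r2=reds(grab("top"));print("reds",r,r2)
```

```text
((np.float64(333.3333333333333), np.float64(198.85185185185185)), 27) ((np.float64(247.3877551020408), np.float64(181.3673469387755)), 49)
lever pad [0.63500688 0.10458263 0.09458125] 0.003059046309418132
reds ((np.float64(227.27272727272728), np.float64(210.89090909090908)), 55) ((np.float64(227.25), np.float64(210.6346153846154)), 52)
```

```bash
python3 -c "
from bench import job
print(job.hand_in())"
```

```text
the job is handed in; nothing more can be done
None
```

The job is handed in: all three red balls rest in the left tray, and before the push the gate led to the right one. It was done by about 16 s on the robot's clock, against the 40 s limit.

I pressed the left (high) pad down with shut fingers and confirmed the gate had rocked over: the right pad measured about 0.100 m high, up from 0.070 m. Only then did I press the yellow lever down its arc until it met resistance, waited, and backed the arm off.

**Last checks**
- **Lever:** its pad measured 0.0946 m high and about 13 mm inwards, against an expected 0.093 m and 11 mm. That is within the camera's accuracy, and a second small push met the stop again.
- **Balls:** they were still over 0.6 s, to within 0.3 pixel in the top view.
- **Other objects:** nothing else looked moved in the pictures, though I didn't measure each object.

**Disagreements**
- The two-view rays for the gate pads missed each other by 6–8 mm. I therefore took the left pad's position from the wrist view instead, where its size and the spacing to the right pad fit the given values to within about 3 mm.
- My first rest check found no balls or lever pad in the top view because the colour limits were too tight. I repeated it with wider limits, which gave the results above.

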